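# Feed a slat under the spring leaf of a jig

## Task

Slide the pine slat that lies in the feed jig fully home: press down hard on its cork pad with the fingertips and drag it forward, so that its nose passes under the spring leaf and comes up against the aluminium stop. Then lift the fingers off, leaving the slat lying flat in the channel with the leaf resting on it. Nothing is to be picked up: do not lift the slat, and leave the other things on the bench where they are.

Things in the scene. Friction and masses are not known exactly. Their poses are not given: they have to be found in the camera images.
- jig: feed jig fixed to the table: grey-faced board 385 x 120 x 18 mm with a straight channel 52 mm wide. Origin on the table under the channel's centre line; x = feed direction (hood to stop), y across, z up. Waxed channel floor 18 mm above the table; brown fences both sides, 20 mm wide, tops at 32 mm (2 mm below the slat's top). The slat's top is bare only from x = -110 to +39 mm
- jig_hood (a point): front edge of the wooden hood's roof, on the centre line (jig x = -110 mm), 52 mm above the table. The hood covers the channel from here back to x = -240 mm, is 92 mm wide and closed at its back end. Axes as the jig's
- jig_window (a point): middle of the jig's open stretch (jig x = -35 mm), on the channel's centre line, 36 mm above the table, the height of the cork pad's top; bare from 75 mm behind it to 74 mm ahead of it along x; axes as the jig's
- jig_bridge (a point): centre of the top of the dark steel bridge across the channel (jig x = 47 mm), 52 mm above the table (screw heads to 55 mm); it is 16 mm along x and 92 mm across. The spring leaf slopes down from it towards the stop. Axes as the jig's
- jig_stop (a point): foot of the aluminium stop's face, on the channel's centre line and floor (jig x = 115 mm, 18 mm above the table); the stop is 30 mm long, its top 44 mm above the table; axes as the jig's, +x points into the stop
- slat: loose pine slat, 245 long x 48 wide x 16 mm thick, about 100 g, lying in the channel. Its tail stays inside the hood, so only its top can be reached. Origin at the centre of its underside; x towards the nose. Nose starts 60 to 95 mm short of the stop. Bare wood is slippery (friction 0.2) on the jig and under fingertips; the cork pad on its top grips (friction 1.2, though loaded fingertips creep a few mm on it)
- slat_pad (a point): middle of the top of the thin cork grip pad on the slat, 100 x 40 x 2 mm, on its centre line, 10 mm ahead of the slat's origin and 18 mm above its underside: the place to press. At the start part of it is still inside the hood: its front edge (50 mm ahead of this point) is 65 mm or more ahead of the hood's front edge at every start
- slat_nose (a point): centre of the slat's front end face, 8 mm above its underside, 122.5 mm ahead of its origin
- leaf (a joint): lift (rad) of the spring leaf, a steel strip 30 x 52 mm: 0 = hanging free, tip 6 mm below the slat's top; 0.1 to 0.15 when riding on the slat. The nose meets it about 30 mm before the stop; it then presses with about 8 N and takes 3 to 6 N more to slide under. Pressing down on the cork pad with 12 to 20 N while sliding is enough; a light touch slips
- sanding_block: cork sanding block, 110 x 65 x 35 mm, loose; a bystander to be left alone; origin at the centre of its underside
- offcut: loose short offcut of pine slat, 130 x 48 x 16 mm, lying on the table, loose; a bystander to be left alone; origin at the centre of its underside
- try_square: try square lying flat: dark wooden stock 110 x 30 x 16 mm and steel blade 170 mm long, loose; a bystander to be left alone; origin on the table in its middle
- tape_measure: black tape measure, 65 x 35 x 60 mm, standing, loose; a bystander to be left alone; origin at the centre of its underside
- glue_bottle: white glue bottle, diameter 54 mm, 130 mm tall, loose; a bystander to be left alone; origin at the centre of its underside
- dowel: short wooden dowel standing on end, diameter 20 mm, 50 mm tall, loose; a bystander to be left alone; origin at the centre of its underside
- wood_ring: wooden ring lying flat, outer diameter 70 mm, 14 mm high, loose; a bystander to be left alone; origin at the centre of its underside
Not all that is in view belongs to the job. What is shaped like the slat but black or green is not meant.

How it is judged:
By the outcome, as a careful person would: the job done as asked, in the order asked, and still so for the second after the job is handed in, with the robot touching nothing.
It also fails if it takes over 45 s, if anything falls off the work surface, if the arm or the gripper's body presses on something with over 40 N, if the wrist force passes 120 N, or if a joint passes its speed limit or range.

## Robot

A 6-joint arm with a two-finger parallel gripper is mounted at the origin on the work surface. World frame = base frame: x ahead of the robot, y to its left, z up, the work surface at z = 0. Lengths are in m, angles in rad, forces in N, time in s.
With the tool pointing down it reaches from about 0.25 to 0.85 m from the base axis. Payload 12.5 kg.
Tool frame: the origin (TCP) lies on the centre line of the jaws, within the pads' length; the fingertips stand 8 mm ahead of it and the grasp point (between the pads) lies 11 mm behind it (bot.tips_ahead is the distance from the TCP to the fingertips, in m); z points along the fingers, y is the line along which they close (so a half turn about z gives the same grasp; the last joint's range is limited). The gripper opens to 93 mm and grips with 3 to 60 N. Pads are 15 mm wide; open, the fingers measure 128 mm over their backs; the gripper's body (75 mm by 188 mm) begins 65 mm behind the grasp point.
Start: joints at [1.055, 0.351, 1.652, -0, 1.139, -0.085], TCP at [0.23, 0.5, 0.227] pointing down, gripper open.
Joint ranges: [-2.75, 2.75], [-0.79, 2.1], [0.01, 2.65], [-1.57, 4.71], [0.07, 3.14], [-2.87, 2.87]. Speed limits (rad/s): [2.22, 2.22, 2.79, 3.14, 3.14, 3.14].

## Interface

Orientations are given as a rotation vector (axis times angle).
In Python, from rig import bot gives the robot as it stands. The module is installed in compiled form; this text tells all that it offers.
- The arm moves only by the tool apply_moves, never from a script. Its argument "deltas" is a list of rows, each a list of 6 numbers: the shift along the world's x, y, z as a fraction of full scale, then the turn, a rotation vector about the world's x, y, z as a fraction of full scale. In form: [[dx, dy, dz, rx, ry, rz], ...]. A call has 1 to 12 rows; each row shifts and turns the commanded pose from where the row before left it; what a row does not reach is not made up. Full scale, the value 1, is 40 mm for a shift and 30 degrees for a turn. A row lasts 1/12 s, in which the tool goes at most 41.7 mm and 7.16 degrees, less where a joint would pass 70% of its speed; a pose out of reach is approached as far as the arm can. A call with a number of a shift or a turn outside -1 to 1 is refused whole. A call with a gripper value outside its range is refused whole. "grip" is the closure, from -1 (fully open) to 1 (shut), set as the call begins (left out, the last holds). The fingers move at their own pace and stop on an object; "newtons" is the grip in N (left out, the last holds). Time passes only in rows, so rows that do not move let the fingers close. It gives the time, the measured TCP pose, the force, the opening and the grip force at its end, in the units of the state.
- bot.get_obs(): the state, without advancing time (a new reading comes with each control period).
- bot.get_image(name): name is "scene" or "top"; returns a dict with "color" (384x512x3 uint8, blue, green, red), "fx", "fy", "cx", "cy" (pixels), "dist_coeffs" ([k1, k2, p1, p2, k3] as OpenCV has them; the pictures are not rectified), "R" (3x3) and "t" (3): a world point X has camera coordinates R X + t. Camera axes: x right, y down, z forward; pixel columns grow to the right and rows downward; lengths in m; the calibration is good to about 2 mm. A picture is of the moment at which its call begins. There is no depth.
- bot.job_done(): hands the job in; it is judged then, once.
The state is a dict: "clock": time; "q": joint angles; "dq": joint speeds; "joint_torque": joint torques, N m; "position": TCP position; "tcp_rot": TCP orientation; "force": force on the tool from outside, world axes, zero at the start; "ft_torque": the same for the moment, N m; "grip_width": opening from 0.0 (shut) to 1.0 (fully open); "finger_force": force on a finger pad.
Only numpy, scipy, OpenCV 4.12 (cv2) and the standard library are available. Lean on these libraries where they do the work, as an engineer would, in place of code of your own. Each camera call takes 0.05 s, during which the arm holds its last target. There are 200 camera calls.

## Working session

There is one attempt and no reset: what is moved stays moved. The work goes in short steps, Python scripts to look and compute and a tool call to move; the robot and the scene stay as the last step left them, time stands still between calls to the robot, and variables do not carry over. Pictures are saved under pics/ and viewed, at most 10 in all, crops included, and the job is handed in when it is done.

Besides the shell and the picture viewer there is one more tool, called after ">>>" as name([rows], argument=value, ...), one row to a line, values as JSON. apply_moves: Moves the arm, as the interface text tells. Its arguments: {"type":"object","properties":{"deltas":{"type":"array","items":{"type":"array","items":{"type":"number","minimum":-1,"maximum":1}}},"grip":{"type":"number"},"newtons":{"type":"number"}},"required":["deltas"]}

```bash
mkdir -p pics; cat > h.py <<'E'
import numpy as np, cv2
def K(im): return np.array([[im['fx'],0,im['cx']],[0,im['fy'],im['cy']],[0,0,1.]])
def ray(im,px,z):
    u=cv2.undistortPoints(np.array(px,float).reshape(-1,1,2),K(im),np.array(im['dist_coeffs'],float)).reshape(-1,2)
    R=np.array(im['R']);t=np.array(im['t']).ravel();C=-R.T@t
    d=np.c_[u,np.ones(len(u))]@R
    return C+d*((z-C[2])/d[:,2])[:,None]
def tri(i1,p1,i2,p2):
    A=[]
    for im,p in((i1,p1),(i2,p2)):
        C=ray(im,[p],0)[0];D=ray(im,[p],.3)[0]-C;D/=np.linalg.norm(D);A.append((C,D))
    M=sum(np.eye(3)-np.outer(d,d) for c,d in A);b=sum((np.eye(3)-np.outer(d,d))@c for c,d in A)
    return np.linalg.solve(M,b)
E
python3 - <<'E'
from rig import bot
import cv2,pickle,numpy as np
D={n:bot.get_image(n) for n in('scene','top')}
pickle.dump(D,open('d0.pkl','wb'))
cv2.imwrite('pics/s0.png',cv2.resize(D['scene']['color'],(800,600)));cv2.imwrite('pics/t0.png',cv2.resize(D['top']['color'],(800,600)))
print(bot.get_obs(),bot.tips_ahead)
for n in D: print(n,-np.array(D[n]['R']).T@np.array(D[n]['t']).ravel())
E
```

```text
{'clock': 0.1, 'q': array([ 1.05540302e+00,  3.51203824e-01,  1.65232178e+00, -6.90932710e-06,
        1.13912583e+00, -8.46051023e-02]), 'dq': array([ 0.00027282, -0.00030618, -0.00352459,  0.00074034,  0.00103492,
        0.00084383]), 'joint_torque': array([ 2.55672538e-03, -4.98004532e+01, -2.85719830e+01,  7.01956660e-02,
        2.36794195e-02,  4.82421228e-06]), 'position': array([0.22950924, 0.49950395, 0.22615807]), 'tcp_rot': array([-6.71390141e-01, -3.06869825e+00,  1.59160623e-03]), 'force': array([ 0.6371416 , -0.23931254, -0.03777729]), 'ft_torque': array([0.00320023, 0.02082148, 0.02092832]), 'finger_force': 0.0, 'grip_width': 0.9981465090652649} 0.008
scene [ 1.18752548 -0.47465766  0.71454672]
top [0.41215282 0.10788652 0.90339431]
```

View pics/s0.png

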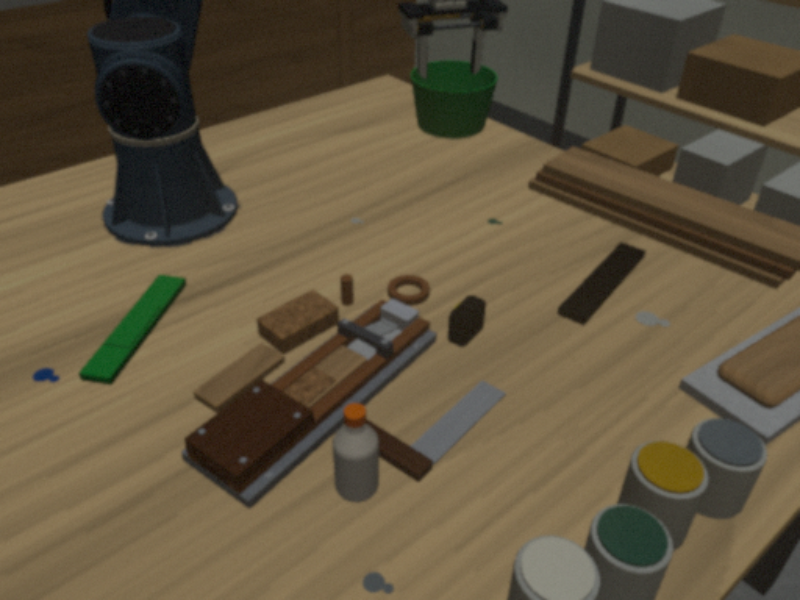

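View pics/t0.png

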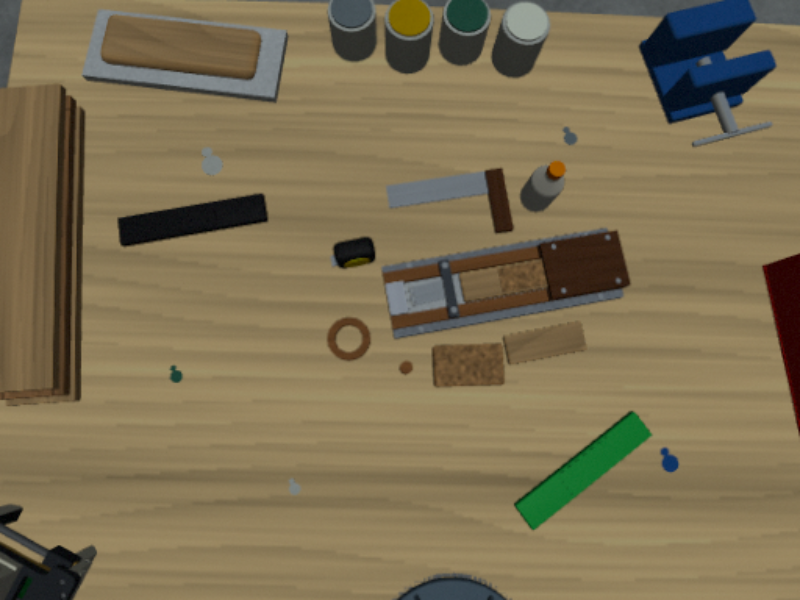

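The scene view shows the jig with its hood (250,430), cork pad (310,385), bridge (365,335) and stop (400,312). In the top view these are at hood (585,265), pad (522,277), bridge (449,288) and stop (397,297).
Things that could be taken for the slat, in top view pixels:
- pine slat in the channel (505,280)
- loose offcut (545,342)
- black bar (193,220)
- green bar (583,470)
- sanding block (468,365), also cork

I choose the one in the jig channel with the cork pad, and check it in a close crop.

```bash
python3 - <<'E'
import pickle,cv2,numpy as np
D=pickle.load(open('d0.pkl','rb'))
t=D['top']['color'][140:220,240:410];s=D['scene']['color'][185:320,115:285]
a=cv2.resize(t,None,fx=4.5,fy=4.5,interpolation=cv2.INTER_CUBIC)
cv2.imwrite('pics/c0.png',cv2.convertScaleAbs(a,alpha=1.5))
b=cv2.resize(s,None,fx=4.4,fy=4.4,interpolation=cv2.INTER_CUBIC)
cv2.imwrite('pics/c1.png',cv2.convertScaleAbs(b,alpha=1.5))
E
```

```text
(no output)
```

View pics/c0.png

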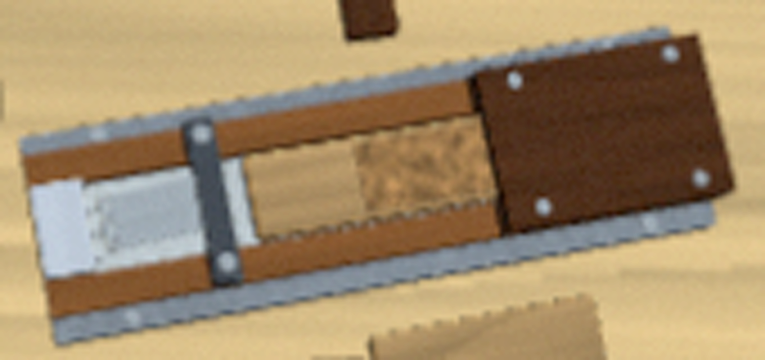

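View pics/c1.png

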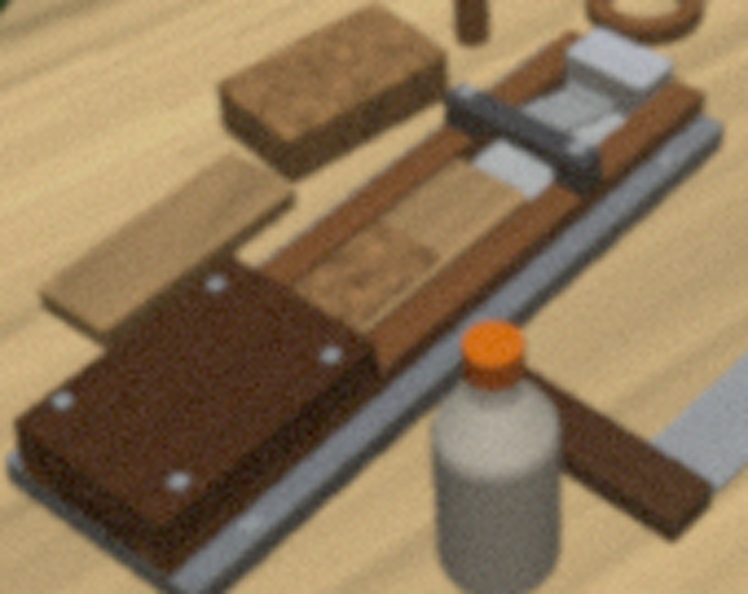

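The crops confirm the choice: a bare pine nose with its edge at crop (250,200), the cork pad's front edge at (360,178), and the hood edge at (488,155). Now I'll triangulate.

```bash
cat > m.py <<'E'
import pickle,numpy as np
from h import *
D=pickle.load(open('d0.pkl','rb'));T=D['top'];S=D['scene']
ft=lambda p:(240+(p[0]+.5)/4.5-.5,140+(p[1]+.5)/4.5-.5)
fs=lambda p:(115+(p[0]+.5)/4.4-.5,185+(p[1]+.5)/4.4-.5)
P={'hs_fr':((544,206),(216,283)),'hs_fl':((515,80),(331,355)),'hs_br':((701,178),(62,401)),'hs_bl':((671,54),(178,481)),
'pad_r':((362,213),(375,226)),'pad_l':((354,141),(437,262)),'nose_r':((259,240),(471,165)),'nose_l':((246,157),(527,198)),'stop_fr_r':((42,277),(567,65)),'stop_l':((30,187),(640,105))}
for k,(a,b) in P.items(): print(k,np.round(tri(T,ft(a),S,fs(b)),4), 'top ray z=.034',np.round(ray(T,[ft(a)],.034)[0,:2],4),'z=.052',np.round(ray(T,[ft(a)],.052)[0,:2],4))
h=[ray(T,[ft(P[k][0])],.053)[0,:2] for k in('hs_fr','hs_fl','hs_br','hs_bl')]
f=(h[0]+h[1])/2-(h[2]+h[3])/2;print('axis(hood)',np.degrees(np.arctan2(f[1],f[0])))
# jig board bottom edges at z=.018
a,b=ray(T,[ft((53,345)),ft((715,222))],.018)[:,:2];print('edge r',a,b,np.degrees(np.arctan2(*(a-b)[::-1])),np.linalg.norm(a-b))
a,b=ray(T,[ft((202,132)),ft((228,262))],.054)[:,:2];print('bridge mid',(a+b)/2)
a,b=ray(T,[ft((472,72)),ft((504,236))],.052)[:,:2];print('hood front mid',(a+b)/2,np.linalg.norm(a-b))
a,b=ray(T,[ft((354,141)),ft((362,213))],.036)[:,:2];print('pad front mid',(a+b)/2,np.linalg.norm(a-b))
a,b=ray(T,[ft((246,157)),ft((259,240))],.034)[:,:2];print('nose mid',(a+b)/2,np.linalg.norm(a-b))
a,b=ray(T,[ft((80,180)),ft((95,265))],.044)[:,:2];print('stop top face mid',(a+b)/2)
E
python3 m.py
```

```text
hs_fr [ 0.569  -0.1639  0.0546] top ray z=.034 [ 0.5731 -0.17  ] z=.052 [ 0.5698 -0.1643]
hs_fl [ 0.6395 -0.1494  0.0539] top ray z=.034 [ 0.6451 -0.155 ] z=.052 [ 0.6403 -0.1496]
hs_br [ 0.5873 -0.2521  0.054 ] top ray z=.034 [ 0.5918 -0.26  ] z=.052 [ 0.5881 -0.2524]
hs_bl [ 0.6573 -0.2377  0.054 ] top ray z=.034 [ 0.6633 -0.2454] z=.052 [ 0.6581 -0.2381]
pad_r [ 0.565  -0.0706  0.0312] top ray z=.034 [ 0.5662 -0.0676] z=.052 [ 0.563 -0.064]
pad_l [ 0.606  -0.0648  0.0335] top ray z=.034 [ 0.607  -0.0632] z=.052 [ 0.603  -0.0597]
nose_r [ 0.5522 -0.0087  0.0274] top ray z=.034 [ 0.5494 -0.0102] z=.052 [ 0.5465 -0.0078]
nose_l [ 0.5962 -0.0031  0.032 ] top ray z=.034 [ 0.596  -0.0026] z=.052 [ 5.922e-01 -3.000e-04]
stop_fr_r [0.5206 0.1004 0.0197] top ray z=.034 [0.5254 0.1092] z=.052 [0.523  0.1092]
stop_l [0.5716 0.1088 0.0191] top ray z=.034 [0.5755 0.1173] z=.052 [0.5721 0.1171]
axis(hood) 101.56170996514643
edge r [0.48953527 0.10204786] [ 0.569718  -0.2739767] 102.03735124148093 0.384478523834494
bridge mid [0.56936471 0.01664313]
hood front mid [ 0.59830016 -0.13373573] 0.09295673652664779
pad front mid [ 0.58618973 -0.06502643] 0.040936654365267396
nose mid [ 0.57269333 -0.00643176] 0.0472691862482069
stop top face mid [0.55489133 0.08520584]
```

>>> apply_moves([
  [0.45,-0.75,0,0,0,0.06],
  [0.45,-0.75,0,0,0,0.06],
  [0.45,-0.75,0,0,0,0.06],
  [0.45,-0.75,0,0,0,0.06],
  [0.45,-0.75,0,0,0,0.06],
  [0.45,-0.75,0,0,0,0.06],
  [0.45,-0.75,0,0,0,0.06],
  [0.45,-0.75,0,0,0,0.06],
  [0.45,-0.75,0,0,0,0.06],
  [0.45,-0.75,0,0,0,0.06],
], grip=1, newtons=20)

```text
clock: 0.93
position: [0.4101, 0.1981, 0.2266]
tcp_rot: [-0.181, -3.136, 0.0]
force: [0.3, 0.4, 0.2]
grip_width: 0.335
finger_force: 0.0
```

>>> apply_moves([
  [0.45,-0.75,0,0,0,0.06],
  [0.45,-0.75,0,0,0,0.06],
  [0.45,-0.75,0,0,0,0.06],
  [0.45,-0.75,0,0,0,0.06],
  [0.45,-0.75,0,0,0,0.06],
  [0.45,-0.75,0,0,0,0.06],
  [0.45,-0.75,0,0,0,0.06],
  [0.45,-0.75,0,0,0,0.06],
  [0.45,-0.75,0,0,0,0.06],
  [0,0,0,0,0,0.06],
  [0,0,0,0,0,0],
])

```text
clock: 1.85
position: [0.5718, -0.0716, 0.2259]
tcp_rot: [0.308, -3.125, -0.001]
force: [0.1, 0.7, 0.3]
grip_width: 0.002
finger_force: 0.0
```

>>> apply_moves([
  [0.28,-0.43,0,0,0,0.01],
  [0.28,-0.43,0,0,0,0],
  [0,0,-0.8,0,0,0],
  [0,0,-0.8,0,0,0],
  [0,0,-0.8,0,0,0],
  [0,0,-0.8,0,0,0],
  [0,0,-0.5,0,0,0],
  [0,0,0,0,0,0],
  [0,0,0,0,0,0],
])

```text
clock: 2.6
position: [0.5935, -0.1039, 0.0785]
tcp_rot: [0.318, -3.124, -0.001]
force: [0.9, -0.6, 0.2]
grip_width: 0.002
finger_force: 0.0
```

```bash
cat > look.py <<'E'
import sys,cv2,pickle
from rig import bot
n=sys.argv[1];D={k:bot.get_image(k) for k in('scene','top')};pickle.dump(D,open(n+'.pkl','wb'))
a=cv2.resize(D['scene']['color'][165:320,115:300],None,fx=3,fy=3,interpolation=cv2.INTER_CUBIC)
b=cv2.resize(D['top']['color'][130:225,230:415],None,fx=3,fy=3,interpolation=cv2.INTER_CUBIC)
c=cv2.vconcat([a,b]);c=cv2.resize(c,None,fx=600/c.shape[0],fy=600/c.shape[0])
cv2.imwrite('pics/'+n+'.png',cv2.convertScaleAbs(c,alpha=1.5));print(c.shape,bot.get_obs()['position'],bot.get_obs()['force'])
E
python3 look.py l1
```

```text
(600, 444, 3) [ 0.59482392 -0.10446667  0.0803525 ] [ 0.46827578 -0.02891224 -1.05353021]
```

View pics/l1.png

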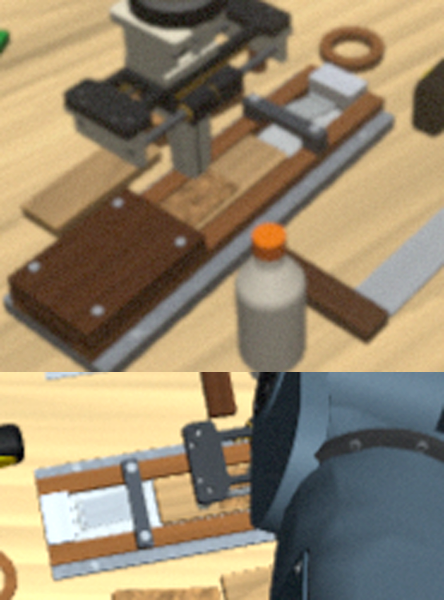

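The fingers are shut and stand over the rear part of the visible pad (scene crop (190,170)), clear of hood and bottle. I'm going down.

>>> apply_moves([
  [0,0,-0.4,0,0,0],
  [0,0,-0.3,0,0,0],
  [0,0,-0.1,0,0,0],
  [0,0,-0.05,0,0,0],
  [0,0,0,0,0,0],
  [0,0,0,0,0,0],
])

```text
clock: 3.2
position: [0.5944, -0.1047, 0.0452]
tcp_rot: [-0.318, 3.125, -0.0]
force: [0.3, 0.2, 0.3]
grip_width: 0.005
finger_force: 0.0
```

>>> apply_moves([
  [0,0,-0.025,0,0,0],
  [0,0,-0.025,0,0,0],
  [0,0,0,0,0,0],
  [0,0,0,0,0,0],
])

```text
clock: 3.53
position: [0.5951, -0.1049, 0.0443]
tcp_rot: [-0.318, 3.123, -0.001]
force: [-2.6, 1.1, 11.0]
grip_width: 0.004
finger_force: 5.4
```

>>> apply_moves([
  [0,0,-0.015,0,0,0],
  [0,0,0,0,0,0],
  [0,0,0,0,0,0],
])

```text
clock: 3.78
position: [0.5953, -0.1049, 0.0442]
tcp_rot: [-0.318, 3.122, -0.002]
force: [-3.2, 0.7, 15.9]
grip_width: 0.003
finger_force: 8.0
```

>>> apply_moves([
  [-0.01,0.05,-0.01,0,0,0],
  [-0.02,0.1,0,0,0,0],
  [-0.02,0.1,0,0,0,0],
  [-0.02,0.1,0,0,0,0],
  [-0.02,0.1,0,0,0,0],
])

```text
clock: 4.2
position: [0.5928, -0.0875, 0.0443]
tcp_rot: [-0.317, 3.12, -0.004]
force: [0.1, -3.9, 15.1]
grip_width: 0.006
finger_force: 7.6
```

>>> apply_moves([
  [-0.02,0.1,-0.005,0,0,0],
  [-0.02,0.1,0,0,0,0],
  [-0.02,0.1,0,0,0,0],
  [-0.02,0.1,0,0,0,0],
  [-0.02,0.1,0,0,0,0],
  [-0.02,0.1,0,0,0,0],
  [-0.02,0.1,0,0,0,0],
  [-0.02,0.1,0,0,0,0],
  [-0.02,0.1,0,0,0,0],
])

```text
clock: 4.95
position: [0.5855, -0.0515, 0.0442]
tcp_rot: [-0.318, 3.12, -0.004]
force: [-1.0, -4.0, 18.4]
grip_width: 0.006
finger_force: 9.4
```

```bash
python3 look.py l2
```

```text
(600, 444, 3) [ 0.58535477 -0.05094131  0.04423075] [-1.9386899   0.13357997 18.92489019]
```

View pics/l2.png

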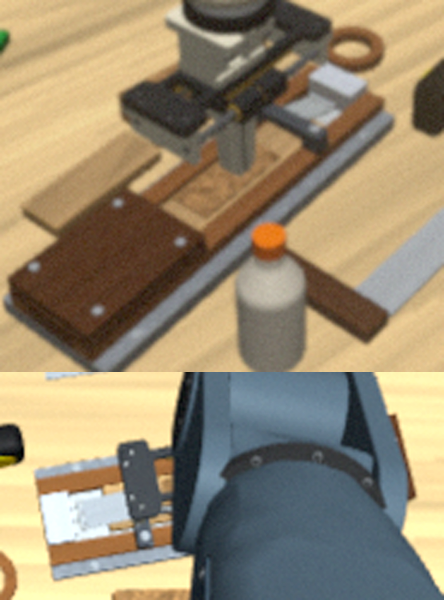

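The slat has followed, and its nose is past the bridge (top crop (120,520)). About 39 mm remain.

>>> apply_moves([
  [-0.02,0.1,0,0,0,0],
  [-0.02,0.1,0,0,0,0],
  [-0.02,0.1,0,0,0,0],
  [-0.02,0.1,0,0,0,0],
])

```text
clock: 5.38
position: [0.5823, -0.0362, 0.0442]
tcp_rot: [-0.318, 3.12, -0.005]
force: [-2.8, -10.4, 18.7]
grip_width: 0.005
finger_force: 9.4
```

>>> apply_moves([
  [-0.015,0.075,0,0,0,0],
  [-0.015,0.075,0,0,0,0],
  [-0.015,0.075,0,0,0,0],
  [-0.015,0.075,0,0,0,0],
])

```text
clock: 5.72
position: [0.5799, -0.0242, 0.0442]
tcp_rot: [-0.318, 3.12, -0.005]
force: [-3.1, -11.0, 20.1]
grip_width: 0.006
finger_force: 9.7
```

>>> apply_moves([
  [-0.01,0.05,-0.004,0,0,0],
  [-0.01,0.05,0,0,0,0],
  [-0.01,0.05,0,0,0,0],
  [-0.01,0.05,0,0,0,0],
])

```text
clock: 6.05
position: [0.5782, -0.0162, 0.0442]
tcp_rot: [-0.318, 3.12, -0.005]
force: [-3.2, -9.1, 22.2]
grip_width: 0.003
finger_force: 11.1
```

>>> apply_moves([
  [-0.006,0.03,0,0,0,0],
  [-0.006,0.03,0,0,0,0],
])

```text
clock: 6.22
position: [0.578, -0.0147, 0.0442]
tcp_rot: [-0.319, 3.12, -0.007]
force: [-2.0, -20.5, 20.2]
grip_width: 0.007
finger_force: 9.8
```

>>> apply_moves([
  [-0.004,0.02,0,0,0,0],
  [0,0,0,0,0,0],
])

```text
clock: 6.38
position: [0.578, -0.014, 0.0442]
tcp_rot: [-0.318, 3.119, -0.007]
force: [-1.3, -17.6, 19.5]
grip_width: 0.005
finger_force: 9.9
```

```bash
sed -i 's/165:320,115:300/165:260,200:300/;s/130:225,230:415/160:215,235:315/;s/None,fx=3,fy=3/(600,None)/' look.py; sed -i "s/(600,None)/None,fx=4.5,fy=4.5/;s/^c=cv2.vconcat(\[a,b\])/b=cv2.resize(b,(a.shape[1],int(b.shape[0]*a.shape[1]\/b.shape[1])));c=cv2.vconcat([a,b])/" look.py; python3 look.py l3
```

```text
(600, 366, 3) [ 0.57794481 -0.01397711  0.0442187 ] [ -0.87367851 -16.44579489  20.31153678]
```

View pics/l3.png

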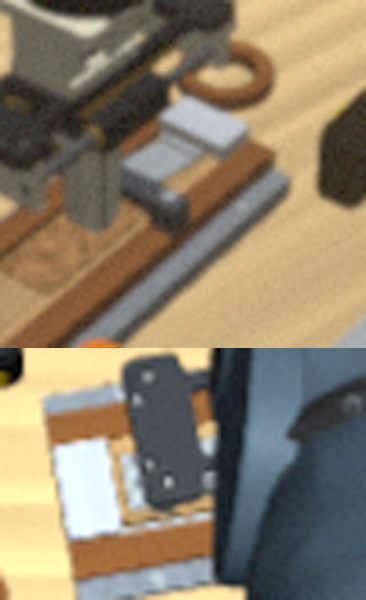

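The nose lies against the stop with the leaf on top (top crop (115,480)), and the force step confirms contact. Lifting straight up.

>>> apply_moves([
  [0,0,-0.0,0,0,0],
  [0,0,0.05,0,0,0],
  [0,0,0.1,0,0,0],
  [0,0,0.3,0,0,0],
  [0,0,0.6,0,0,0],
  [0,0,0.9,0,0,0],
  [0,0,0.9,0,0,0],
  [0,0,0.9,0,0,0],
  [0,0,0.9,0,0,0],
  [0,0,0.5,0,0,0],
])

```text
clock: 7.32
position: [0.5761, -0.0112, 0.2524]
tcp_rot: [-0.318, 3.121, -0.001]
force: [0.3, -0.4, -0.6]
grip_width: 0.004
finger_force: 0.0
```

>>> apply_moves([
  [-0.45,0.75,0,0,0,0],
  [-0.45,0.75,0,0,0,0],
  [-0.45,0.75,0,0,0,0],
  [-0.45,0.75,0,0,0,0],
  [-0.45,0.75,0,0,0,0],
  [-0.45,0.75,0,0,0,0],
  [-0.45,0.75,0,0,0,0],
  [-0.45,0.75,0,0,0,0],
  [-0.45,0.75,0,0,0,0],
  [-0.45,0.75,0,0,0,0],
  [0,0,0,0,0,0],
  [0,0,0,0,0,0],
])

```text
clock: 8.32
position: [0.3944, 0.2897, 0.2479]
tcp_rot: [-0.323, 3.125, 0.0]
force: [-0.2, -0.8, -0.2]
grip_width: 0.007
finger_force: 0.0
```

```bash
sed -i 's/160:215,235:315/140:215,235:345/' look.py; python3 look.py l4
```

```text
(600, 367, 3) [0.39550921 0.28820863 0.2476781 ] [-0.15326466  0.06462404  0.69259699]
```

View pics/l4.png

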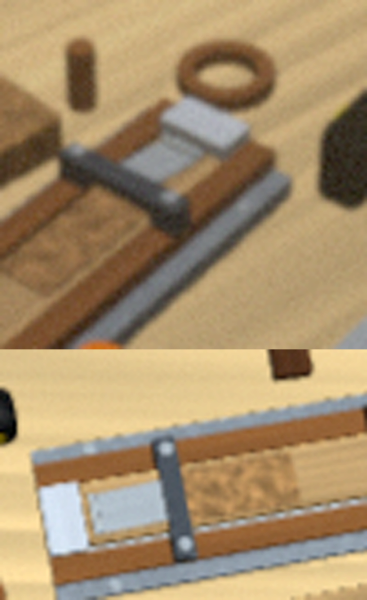

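The slat lies flat under the leaf, with its nose at the stop (top crop (82,515)) and the pad's rear edge at (298,478). One numeric check, then I'll hand in.

```bash
python3 - <<'E'
import pickle,numpy as np
from h import *
T=pickle.load(open('l4.pkl','rb'))['top']
d=np.array([-.2045,.979]);o=np.array([.5777,-.0276])
f=367/110
c=lambda x,y:(235+x/f,140+(y-349)/f)
for n,p,z in(('pad rear (exp -.0475)',(298,478),.036),('nose (exp .115)',(83,515),.034)):
    print(n,(ray(T,[c(*p)],z)[0,:2]-o)@d)
g=cv2.cvtColor(T['color'],cv2.COLOR_BGR2HSV)
a=np.array(c(60,518));b=np.array(c(110,512))
for s in np.linspace(0,1,16):
    p=a+(b-a)*s;q=tuple(map(float,p));v=cv2.getRectSubPix(T['color'],(1,1),q)[0,0];print(round((ray(T,[q],.034)[0,:2]-o)@d,4),v)
E
```

```text
pad rear (exp -.0475) -0.051315977256359786
nose (exp .115) 0.1128107817354369
0.1301 [164 153 145]
0.1276 [160 151 142]
0.1251 [160 150 142]
0.1226 [158 149 140]
0.1201 [160 150 141]
0.1176 [159 150 142]
0.1151 [155 147 139]
0.1126 [108 121 132]
0.1101 [ 70 102 124]
0.1076 [109 120 124]
0.1051 [133 129 123]
0.1026 [118 114 108]
0.1001 [124 118 110]
0.0976 [134 128 120]
0.0951 [131 125 117]
0.0926 [133 126 117]
```

```bash
python3 - <<'E'
import pickle,cv2,numpy as np
f=367/110
c=lambda x,y:np.array((235+x/f,140+(y-349)/f))
for n in('l3','l4'):
    T=pickle.load(open(n+'.pkl','rb'))['top']['color']
    a,b=c(72,518),c(100,514)
    print(n,[int(np.mean([cv2.getRectSubPix(T,(1,1),tuple(map(float,a+(b-a)*s+np.array([-.2,-1])*k)))[0,0][0] for k in(-4,-2,0,2,4)])) for s in np.linspace(0,1,12)])
E
```

```text
l3 [177, 178, 179, 169, 132, 96, 82, 108, 138, 148, 142, 119]
l4 [159, 159, 160, 150, 118, 86, 73, 96, 123, 132, 130, 131]
```

The stop-to-nose profile is the same after lifting as it was under load, apart from overall brightness. The slat is still against the stop, so I'm handing in.

```bash
python3 -c "
from rig import bot
print(bot.job_done())"
```

```text
the job is handed in; nothing more can be done
None
```

The pine slat is home against the aluminium stop, lying flat with the spring leaf resting on it; the fingers are lifted clear, no other object was touched, and the job was handed in after about 8.5 s of robot time.

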